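# Unpack an LED driver from its foam and lay it terminals up

## Robot

A 7-joint arm with a two-finger parallel gripper is mounted at the origin on the work surface. World frame = base frame: x ahead of the robot, y to its left, z up, the work surface at z = 0. Lengths are in m, angles in rad, forces in N, time in s.
With the tool pointing down it reaches from about 0.4 to 0.85 m from the base axis. Payload 4.5 kg.
Tool frame: the origin (TCP) lies between the finger pads; the fingertips stand 19 mm ahead of it and the grasp point (between the pads) is the TCP; z points along the fingers, y is the direction in which the jaws open and shut (so a half turn about z gives the same grasp; the last joint's range is limited). The gripper opens to 88 mm and grips with 3 to 60 N. Pads are 18 mm wide; open, the fingers measure 123 mm over their backs; the gripper's body (75 mm by 187 mm) begins 45 mm behind the grasp point.
Start: joints at [1.382, 0.689, -0.195, 1.565, 0.157, 0.902, -0.215], TCP at [0.138, -0.61, 0.258] pointing down, gripper open.
Joint ranges: [-3.01, 3.01], [-0.46, 2.08], [-1.47, 1.51], [0.13, 2.56], [-1, 4.14], [0.04, 2.09], [-2.66, 2.66]. Speed limits (rad/s): [2.57, 2.57, 3.14, 3.14, 3.14, 3.14, 3.14].

## Interface

Orientations are given as a unit quaternion [x, y, z, w].
In Python, from plant import status, snapshot, finish_job, cut_out, tip_of gives the robot as it stands. The module is installed in compiled form; this text tells all that it offers.
- The arm moves only by the tool carry_out, never from a script. Its arguments are lists of equal length, an entry for each row: "linear": the shift along the world's x, y, z in m, a list of three; "roll": the turn about the world's z in rad. A call has 1 to 8 rows; each row is the pose to reach, as a shift and turn from the pose measured when the call began; what a row does not reach only later rows make up. A row lasts 1/12 s, in which the tool goes at most 41.7 mm and 7.16 degrees, less where a joint would pass 70% of its speed; a pose out of reach is approached as far as the arm can. A call with a gripper value outside its range is refused whole. "gripper" is the opening, from 0 (shut) to 1 (fully open), set as the call begins (left out, the last holds). The fingers move at their own pace and stop on an object; "grip_force" is the grip in N (left out, the last holds). Time passes only in rows, so rows that repeat a pose let the fingers close. It gives the time, the measured TCP pose, the force and the opening at its end, in the units of the state.
- status.get_state(): the state, without advancing time (a new reading comes with each control period).
- snapshot(name): name is "scene" or "side" or "wrist"; returns a dict with "img" (384x512x3 uint8, red, green, blue), "range_z" (384x512 float32, m along the optical axis (not along the pixel's ray), 0 where there is no reading), "fx", "fy", "cx", "cy" (pixels), "world_from_camera" (4x4, takes a point from camera to world coordinates). Camera axes: x right, y down, z forward; pixel columns grow to the right and rows downward; lengths in m; the calibration is good to about 2 mm. The wrist camera is an equidistant fisheye: a pixel r from the principal point sees the ray r / f radians off the axis. A picture is of the moment at which its call begins.
- finish_job(): hands the job in, once; it reports no verdict.
Trained networks look in a picture, given as the dict that the camera call returned (one of the last four; its "shot" number tells which), for a name from the list of things; names that differ only in an ending like _2 or _b are one class to them, and where a whole thing is asked for, a point or a joint stands for the part that bears it (a point fixed in the world has none). Each returns a list of dicts, best first, with "confidence" (0 to 1); they miss things now and then, are a little off and sometimes report something else, mostly with a low value. They report only what shows in the picture. A call takes as long as a camera call. They do not tell look-alikes from the thing itself.
- cut_out(picture, query): "region" (384x512 bool, what is visible of it) and "pixel" ([column, row] in pixels, amid what is visible of it).
- tip_of(picture, query): "pixel" ([column, row] in pixels: a listed point, or the origin of a listed thing).
The state is a dict: "clock": time; "q": joint angles; "qd": joint speeds; "joint_torque": joint torques, N m; "tool_pos": TCP position; "eef_rot": TCP orientation; "contact_force": force on the tool from outside, world axes, zero at the start; "moment": the same for the moment, N m; "opening": opening from 0.0 (shut) to 1.0 (fully open).
Only numpy, scipy, OpenCV 4.12 (cv2) and the standard library are available. Lean on these libraries where they do the work, as an engineer would, in place of code of your own. Each camera call takes 0.05 s, during which the arm holds its last target.

## Task

Take the white LED driver out of its tight foam cutout by raising its free edge (the end with the black band) first, then draw it back out from under the foam lip at its other end, then turn it right over and lay it flat, terminal side up, in the middle of the cork mat. Set it down in the gripper: do not let it drop or topple over, do not wrench it against the foam, and leave everything else where it stands.

Things in the scene. Friction and masses are not known exactly. Their poses are not given: they have to be found in the camera images.
- driver_mid (a point): centre of the LED driver (half-way up): white plastic box 96 x 42 x 26 mm (x, y, z), 0.1 to 0.21 kg. Its x runs from the free end (black band on the top face) to the tail end, which starts under the foam lip. z is the normal of the yellow-labelled top face and starts pointing up; the grey underside bears four brass terminals. It stands on either end; pinched by its sides it can swivel if forced
- driver_tail (a point): centre of the driver's tail end face, 48 mm along its x from its centre
- pocket (a point): centre of the pocket floor in the dark foam insert, 10 mm above the table. x towards the lip end, y across, z up. The insert (stiff, fixed) reaches x = -100 to +70 mm, y = -75 to +75 mm from here; its base is 10 mm thick throughout. The driver's underside starts centred on this point, with the same axes; it has 2 mm of play at each end and 1.5 mm at each side
- foam_side (a point): middle of the line between the tops of the foam's two side walls: these stand for x = -1.5 mm onwards from the pocket centre, 22.5 mm either side of the middle line, 26 mm above the pocket floor, flush with the driver's top. Before x = -1.5 mm there are none: the driver's free half is bare, with 50 mm of room for a finger on each side
- foam_stop (a point): top of a low stop, 7 mm above the pocket floor, 42 mm wide and 12 mm long, close in front of the driver's free end (x = -62 to -50 mm from the pocket centre): it bars the driver from being drawn out level
- foam_lip (a point): lower edge of the foam lip, 36 mm along x from the pocket centre, 28 mm above the pocket floor (2 mm above the driver). The lip is 6 mm thick and overhangs the driver's tail by 12 mm: the driver can be neither lifted straight up nor tilted more than about 10 degrees before it is drawn back some 15 mm, free end first over the stop
- pocket_end (a point): point on the end wall under the lip, 50 mm along x from the pocket centre and 13 mm above the pocket floor
- mat_mid (a point): centre of the top face of the cork assembly mat, 170 x 150 mm, 3 mm thick, fixed to the table
- coupler_mid (a point): bystander: brass flanged coupler, 28 mm across, 22 mm high, standing on one of the foam's side walls
- canopy_mid (a point): bystander: open brass ceiling cup, 110 mm across, 45 mm high
- bulb_carton_mid (a point): bystander: green and orange bulb carton 65 x 110 x 65 mm, lying
- driver_tool_mid (a point): bystander: screwdriver with a yellow handle, lying
- marker_mid (a point): bystander: blue marker pen, 125 mm long, 16 mm thick, lying
- tube_mid (a point): bystander: brass tube, 130 mm long, 14 mm thick, lying
Not all that is in view belongs to the job. Leave any purple or turquoise look-alike of the part that bears driver_mid alone.

How it is judged:
On the way:
1. the driver's free edge is raised while its tail is still in the pocket (angle between driver_mid's own z axis and vertical above 0.06 rad and distance between driver_tail and pocket_end below 0.025 m and height (world z) of driver_tail below 0.036 m), for 0.05 s.
At the end, for the whole second after the job is handed in: The driver lies at rest, terminal side up and flat (within 0.08 rad), on the cork mat, its centre within 30 mm of the mat's centre (angle between driver_mid's own z axis and vertical above 3.06 rad and horizontal distance between driver_mid and mat_mid below 0.03 m and height (world z) of driver_mid below 0.02 m and linear speed of driver below 0.01 m/s); the robot touches nothing.
It fails at once if the driver dropped or toppled: it moved faster than 0.55 m/s with no finger on it (linear speed of driver above 0.55 m/s and contact force between the fingers and driver below 0.1 N).
It fails at once if the driver wrenched against the foam with more than 40 N (contact force between driver and foam above 40 N).
It fails at once if a bystander moved more than 30 mm (distance of any of coupler_mid, canopy_mid, bulb_carton_mid, driver_tool_mid, marker_mid, tube_mid from where it was at the start of the episode above 0.03 m).
It also fails if it takes over 59 s, if anything falls off the work surface, if the arm or the gripper's body presses on something with over 40 N, if the wrist force passes 120 N, or if a joint passes its speed limit or range.

## Working session

There is one attempt and no reset: what is moved stays moved. The work goes in short steps, Python scripts to look and compute and a tool call to move; the robot and the scene stay as the last step left them, time stands still between calls to the robot, and variables do not carry over. Pictures are saved under pics/ and viewed, and the job is handed in when it is done.

Besides the shell and the picture viewer there is one more tool, called after "Call:" in YAML: its name, and indented under it one key for each argument. carry_out: Moves the arm, as the interface text tells. Its arguments: {"type":"object","properties":{"linear":{"type":"array"},"roll":{"type":"array"},"gripper":{"type":"number"},"grip_force":{"type":"number"}},"required":["linear","roll"]}

```bash
mkdir -p pics; cat > h.py <<'E'
import numpy as np, cv2
from plant import status, snapshot, finish_job, cut_out, tip_of
def pic(name,fn):
    s=snapshot(name); cv2.imwrite('pics/'+fn,cv2.cvtColor(s['img'],cv2.COLOR_RGB2BGR)); return s
def ray(s,px):
    T=s['world_from_camera']; d=np.array([(px[0]-s['cx'])/s['fx'],(px[1]-s['cy'])/s['fy'],1.]);return T[:3,3],T[:3,:3]@d
def atz(s,px,z):
    o,d=ray(s,px); return o+d*(z-o[2])/d[2]
def dep(s,px,r=1):
    u,v=int(round(px[0])),int(round(px[1])); w=s['range_z'][max(0,v-r):v+r+1,max(0,u-r):u+r+1]; w=w[w>0]
    if not len(w): return None
    o,d=ray(s,px); return o+d*np.median(w)
def cloud(s):
    v,u=np.mgrid[:384,:512]; z=s['range_z']; P=np.stack([(u-s['cx'])/s['fx']*z,(v-s['cy'])/s['fy']*z,z],-1)
    T=s['world_from_camera']; return P@T[:3,:3].T+T[:3,3]
E
python3 - <<'E'
from h import *
np.set_printoptions(precision=4,suppress=True)
print(status.get_state())
for c in ['scene','side']:
    s=pic(c,c+'0.png'); print(c,s['fx'],s['world_from_camera'])
    for n in ['driver_mid','driver_tail','pocket','foam_side','foam_stop','foam_lip','pocket_end','mat_mid','coupler_mid','canopy_mid','bulb_carton_mid','driver_tool_mid','marker_mid','tube_mid']:
        for t in tip_of(s,n)[:2]:
            print(n,np.round(t['pixel'],1),round(t['confidence'],2),dep(s,t['pixel']))
pic('wrist','wrist0.png')
E
```

```text
{'clock': 0.0, 'q': array([ 1.3818,  0.69  , -0.1945,  1.5663,  0.1573,  0.9025, -0.2151]), 'qd': array([-0.0002, -0.0004,  0.0011, -0.0007, -0.    ,  0.0014, -0.0005]), 'joint_torque': array([  0.0009, -52.7552,  -1.2668, -15.3427,  -0.0526,   0.0065,
         0.0001]), 'tool_pos': array([ 0.1379, -0.609 ,  0.2569]), 'eef_rot': array([ 0.9938,  0.1112, -0.0002, -0.0009]), 'contact_force': array([ 0.9067, -0.5298,  0.1215]), 'moment': array([ 0.0117, -0.0153, -0.027 ]), 'opening': 0.9995025979582624}
scene 420.2877771901998 [[ 0.3583  0.6238 -0.6946  1.2108]
 [ 0.9336 -0.2365  0.2692 -0.2746]
 [ 0.0037 -0.745  -0.6671  0.7015]
 [ 0.      0.      0.      1.    ]]
driver_mid [149.6 182. ] 0.72 [ 0.3651 -0.2232  0.0268]
driver_mid [260.1 224.7] 0.69 [ 0.6011 -0.0198  0.0261]
driver_tail [240.7 225.5] 0.89 [ 0.5739 -0.0565  0.0109]
driver_tail [140.7 195.4] 0.81 [ 0.3991 -0.2525  0.0194]
pocket [180.5 232.1] 0.98 [ 0.5597 -0.1919  0.0258]
pocket [107.5 285.9] 0.7 [ 0.6285 -0.3621  0.0002]
foam_side [194.4 217.6] 0.88 [ 0.5385 -0.1536  0.0376]
foam_stop [154. 231.] 0.73 [ 0.522  -0.2452  
[... 1118 characters left out ...]
176.9] 0.35 [ 0.5319 -0.1154  0.0433]
foam_lip [296.6 174.8] 0.64 [ 0.5191 -0.1556  0.0355]
foam_lip [285.1 167.7] 0.63 [ 0.555  -0.1462  0.0455]
pocket_end [281.3 176.1] 0.66 [ 0.5405 -0.1151  0.0412]
mat_mid [194.1 236.9] 0.61 [0.558  0.184  0.0049]
mat_mid [301.  174.1] 0.61 [ 0.4968 -0.1462  0.0564]
coupler_mid [302.8 176.7] 0.51 [ 0.4911 -0.1479  0.0496]
coupler_mid [297.4 173.7] 0.27 [ 0.5195 -0.1592  0.0372]
canopy_mid [203.6 174.6] 0.97 [0.7292 0.0108 0.0068]
bulb_carton_mid [100.6 238.1] 0.71 [0.658  0.3731 0.0652]
driver_tool_mid [314.6 136.9] 0.65 [ 0.6191 -0.3581  0.0178]
marker_mid [284.  223.3] 0.55 [ 0.4274 -0.005   0.0152]
tube_mid [256.7 151.2] 0.71 [ 0.7059 -0.1837  0.0041]
```

View pics/scene0.png

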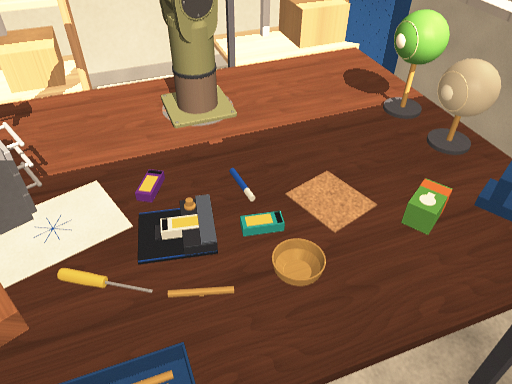

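View pics/side0.png

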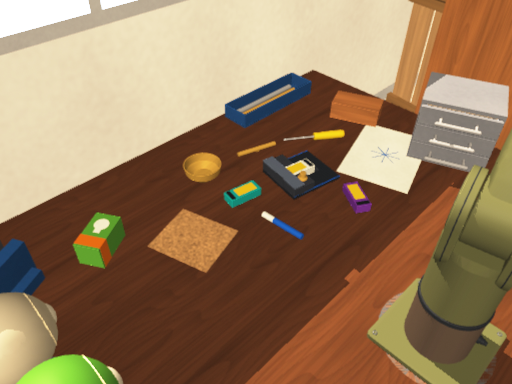

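View pics/wrist0.png

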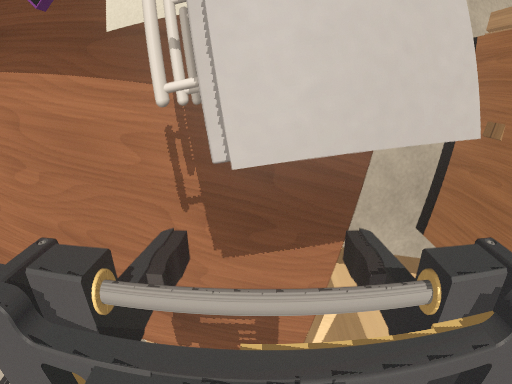

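```bash
python3 - <<'E'
from h import *
np.set_printoptions(precision=4,suppress=True)
s=pic('scene','scene1.png'); b=pic('side','side1.png')
for nm,s in (('scene',s),('side',b)):
    P=cloud(s); im=s['img'].astype(int)
    # foam region
    R=(abs(P[...,0]-.54)<.13)&(abs(P[...,1]+.18)<.13)&(s['range_z']>0)
    foam=R&(P[...,2]>.006)&(P[...,2]<.06)
    white=R&(P[...,2]>.02)&(P[...,2]<.05)&(im.min(-1)>150)
    yel=R&(P[...,2]>.02)&(im[...,0]>180)&(im[...,2]<110)&(im[...,1]>130)
    for n,m in (('foam',foam),('white',white),('yellow',yel)):
        Q=P[m]; print(nm,n,len(Q),Q.mean(0)); 
        r=cv2.minAreaRect((Q[:,:2]*1000).astype(np.float32)); print(r)
    # mat
    M=(abs(P[...,0]-.56)<.16)&(abs(P[...,1]-.18)<.15)&(im[...,0]>140)&(im[...,1]>80)&(P[...,2]<.012)&(s['range_z']>0)&(P[...,1]>.07)
    M=cv2.morphologyEx(M.astype(np.uint8),cv2.MORPH_OPEN,np.ones((3,3)))>0
    print('mat',cv2.minAreaRect((P[M][:,:2]*1000).astype(np.float32)),P[M].mean(0))
    for n in ['coupler_mid','driver_mid','marker_mid']:
        c=cut_out(s,n)
        for k in c[:2]:
            m=k['region']&(s['range_z']>0); print(n,k['confidence'],k['pixel'],np.median(P[m],0),m.sum(), P[m].min(0),P[m].max(0))
a=cv2.imread('pics/scene1.png')[180:280,120:240]; c=cv2.imread('pics/side1.png')[140:205,250:350]
cv2.imwrite('pics/z1.png',cv2.resize(a,None,fx=6,fy=6,interpolation=2)); cv2.imwrite('pics/z2.png',cv2.resize(c,None,fx=7,fy=7,interpolation=2))
E
```

```text
scene foam 4188 [ 0.5528 -0.1951  0.0256]
((523.9741821289062, -201.7178192138672), (235.38722229003906, 276.3599853515625), 13.859199523925781)
scene white 289 [ 0.5471 -0.1995  0.0335]
((541.09033203125, -189.93316650390625), (81.99336242675781, 46.06855392456055), 80.37821960449219)
scene yellow 302 [ 0.5323 -0.1715  0.04  ]
((522.1289672851562, -173.6214141845703), (57.32862091064453, 69.79148864746094), 80.84712982177734)
mat ((608.30029296875, 206.24539184570312), (287.18096923828125, 162.11111450195312), 20.95395851135254) [ 0.5724  0.19   -0.0451]
driver_mid 0.92 [150.7, 183.9] [ 0.3733 -0.2249  0.0259] 658 [ 0.2803 -0.2656 -0.0001] [ 0.4122 -0.1814  0.0303]
driver_mid 0.7 [177.3, 229.3] [ 0.5471 -0.196   0.0364] 665 [ 0.5141 -0.2337  0.0122] [ 0.5684 -0.1467  0.0457]
marker_mid 0.61 [242.8, 182.0] [ 0.4407 -0.005   0.0152] 219 [ 0.3675 -0.0158  0.0016] [0.4963 0.0076 0.0191]
side foam 2174 [ 0.5288 -0.174   0.0271]
((542.8897705078125, -176.4488983154297), (255.9022674560547, 261.4247131347656), 87.89541625976562)
side white 94 [ 0.5234 -0.1992  0.0334]
((535.9879150390625, 
[... 201 characters left out ...]
3), 75.52943420410156)
mat ((559.4030151367188, 186.27432250976562), (176.49880981445312, 158.21463012695312), 16.70159912109375) [0.5547 0.1897 0.0033]
coupler_mid 0.4 [304.6, 177.1] [ 0.4925 -0.1486  0.0469] 83 [ 0.4815 -0.1685  0.0344] [ 0.5205 -0.1394  0.0611]
driver_mid 0.75 [241.7, 193.8] [ 0.5763 -0.0032  0.0248] 628 [ 0.5528 -0.0807 -0.0033] [0.636  0.0435 0.0313]
driver_mid 0.6 [355.2, 195.7] [ 0.3532 -0.212   0.0256] 557 [ 0.3094 -0.2834 -0.0015] [ 0.4229 -0.18    0.031 ]
marker_mid 0.79 [282.2, 222.4] [0.4248 0.0017 0.0141] 284 [ 0.3672 -0.0131 -0.0012] [0.4919 0.0124 0.0209]
marker_mid 0.63 [99.4, 238.5] [0.6684 0.3749 0.0622] 1960 [ 0.6272  0.3011 -0.0036] [0.8107 0.4294 0.0704]
```

View pics/z1.png

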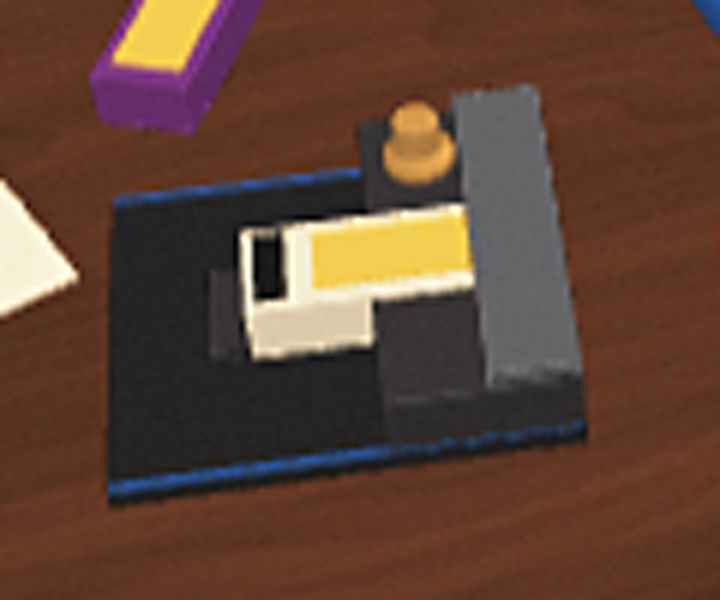

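View pics/z2.png

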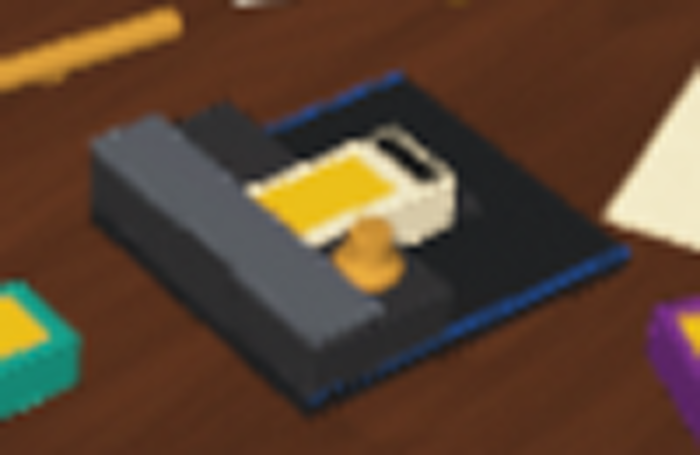

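```bash
python3 - <<'E'
from h import *
np.set_printoptions(precision=4,suppress=True)
s=snapshot('scene'); b=snapshot('side')
obs=[]
L=[(s,'s',(108,490),6,(120,180),(-.1,-.075,0.010)),(s,'s',(115,203),6,(120,180),(-.1,.075,.010)),(s,'s',(585,425),6,(120,180),(.07,-.075,.010)),
(s,'s',(242,232),6,(120,180),(-.048,.021,.036)),(s,'s',(253,305),6,(120,180),(-.048,-.021,.036)),(s,'s',(255,358),6,(120,180),(-.048,-.021,.010)),
(b,'b',(400,75),7,(250,140),(-.1,-.075,.010)),(b,'b',(628,250),7,(250,140),(-.1,.075,.010)),(b,'b',(455,180),7,(250,140),(-.048,.021,.036)),(b,'b',(390,128),7,(250,140),(-.048,-.021,.036))]
A=[];W=[]
for im,n,z,f,o,m in L:
    px=((z[0]+.5)/f+o[0]-.5,(z[1]+.5)/f+o[1]-.5); w=atz(im,px,m[2]); print(n,m,w[:2]); A.append(m[:2]);W.append(w[:2])
A=np.array(A);W=np.array(W)
def fit(A,W):
    a=A-A.mean(0);w=W-W.mean(0); th=np.arctan2((a[:,0]*w[:,1]-a[:,1]*w[:,0]).sum(),(a*w).sum()); R=np.array([[np.cos(th),-np.sin(th)],[np.sin(th),np.cos(th)]]); t=W.mean(0)-R@A.mean(0); return th,t,np.abs(A@R.T+t-W)*1000
for k in (slice(None),slice(0,6),slice(6,10)): print(fit(A[k],W[k]))
# driver top plane points in cloud
for im in (s,b):
    P=cloud(im); i=im['img'].astype(int); m=(abs(P[...,0]-.54)<.06)&(abs(P[...,1]+.19)<.06)&(abs(P[...,2]-.036)<.006)&(i[...,0]>150)
    print('topz',np.median(P[m],0)); 
    M=(abs(P[...,0]-.56)<.04)&(abs(P[...,1]-.18)<.04); print('mat z',np.median(P[M][:,2]))
E
python3 - <<'E'
import cv2
a=cv2.imread('pics/scene1.png')[160:240,270:390]; cv2.imwrite('pics/z3.png',cv2.resize(a,None,fx=6,fy=6,interpolation=2))
a=cv2.imread('pics/side1.png')[200:280,140:250]; cv2.imwrite('pics/z4.png',cv2.resize(a,None,fx=6,fy=6,interpolation=2))
E
```

```text
s (-0.1, -0.075, 0.01) [ 0.5947 -0.2944]
s (-0.1, 0.075, 0.01) [ 0.4504 -0.2675]
s (0.07, -0.075, 0.01) [ 0.6255 -0.1292]
s (-0.048, 0.021, 0.036) [ 0.5115 -0.2261]
s (-0.048, -0.021, 0.036) [ 0.5502 -0.2301]
s (-0.048, -0.021, 0.01) [ 0.5513 -0.2333]
b (-0.1, -0.075, 0.01) [ 0.5961 -0.2932]
b (-0.1, 0.075, 0.01) [ 0.451  -0.2679]
b (-0.048, 0.021, 0.036) [ 0.5114 -0.225 ]
b (-0.048, -0.021, 0.036) [ 0.553  -0.2327]
(np.float64(1.3928528907780122), array([ 0.5401, -0.1821]), array([[1.5326, 0.5432],
       [1.8016, 0.2458],
       [0.8132, 2.678 ],
       [0.5087, 0.4506],
       [2.1605, 3.0096],
       [1.047 , 0.1613],
       [0.1856, 0.5876],
       [2.3521, 0.596 ],
       [0.3815, 0.6601],
       [0.695 , 0.4176]]))
(np.float64(1.388844392289769), array([ 0.5398, -0.1823]), array([[0.7355, 0.1713],
       [2.4911, 0.4654],
       [0.6865, 2.1841],
       [1.0319, 0.42  ],
       [1.6072, 3.2059],
       [0.4938, 0.035 ]]))
(np.float64(1.39849449117788), array([ 0.5405, -0.1818]), array([[1.2145, 0.0708],
       [1.4706, 0.4211],
       [0.2642, 0.4839],
       [0.0081, 0.008 ]]))
topz [ 0.5435 -0.185   0.0368]
mat z 0.003440145156033303
topz [ 0.5359 -0.1866  0.0365]
mat z 0.003363450119721445
```

View pics/z3.png

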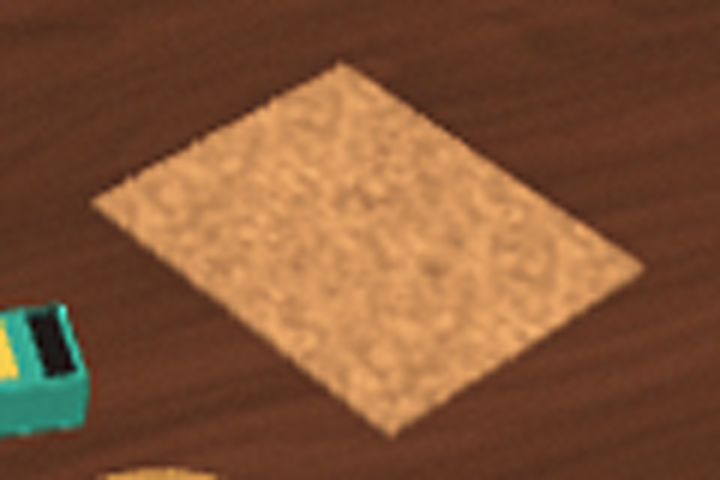

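View pics/z4.png

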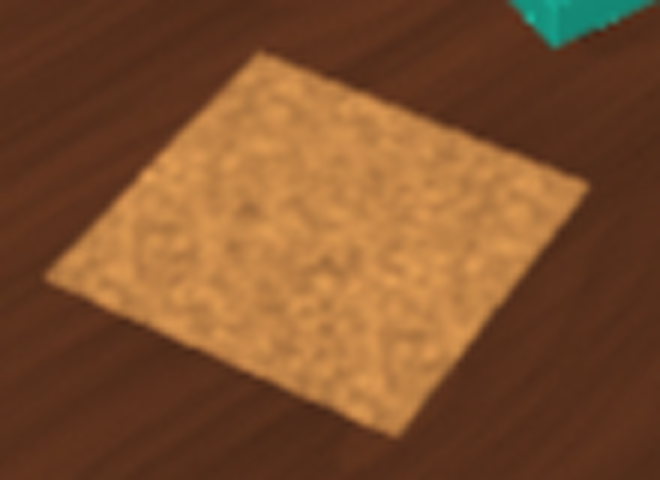

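```bash
python3 - <<'E'
from h import *
s=snapshot('scene'); b=snapshot('side')
for im,f,o,Z in ((s,6,(270,160),[(343,62),(92,202),(645,267),(392,437)]),(b,6,(140,200),[(262,52),(588,185),(45,277),(398,437)])):
    W=np.array([atz(im,((z[0]+.5)/f+o[0]-.5,(z[1]+.5)/f+o[1]-.5),.003)[:2] for z in Z]); print(W.round(4),W.mean(0).round(4))
P=cloud(s); m=(P[...,0]<.5)&(P[...,1]<-.35)&(s['range_z']>0)&(P[...,2]<.6)&(P[...,2]>.02); Q=P[m]; print(Q.min(0),Q.max(0))
E
```

```text
[[0.453  0.2325]
 [0.4998 0.0883]
 [0.6165 0.2828]
 [0.6635 0.1392]] [0.5582 0.1857]
[[0.661  0.1385]
 [0.5001 0.0894]
 [0.6166 0.2844]
 [0.4532 0.2335]] [0.5577 0.1865]
[-1.0327345  -0.63940506  0.02002607] [ 0.39849459 -0.35010321  0.19786652]
```

Call:
carry_out:
  linear:
    - [0, 0, 0.03]
    - [0.396, 0.393, 0.03]
    - [0.396, 0.393, 0.03]
    - [0.396, 0.393, 0.03]
    - [0.396, 0.393, 0.03]
    - [0.396, 0.393, 0.03]
    - [0.396, 0.393, 0.03]
    - [0.396, 0.393, 0.03]
  roll: [0, 1.17, 1.17, 1.17, 1.17, 1.17, 1.17, 1.17]
  gripper: 1.0
  grip_force: 10

```text
clock: 2.82
tool_pos: [0.3462, -0.4027, 0.2881]
eef_rot: [0.852, 0.524, -0.0, 0.0]
contact_force: [0.9, -0.4, -0.5]
opening: 1.0
```

Call:
carry_out:
  linear:
    - [0.188, 0.187, -0.05]
    - [0.188, 0.187, -0.1]
    - [0.188, 0.187, -0.13]
    - [0.188, 0.187, -0.15]
    - [0.188, 0.187, -0.17]
    - [0.188, 0.187, -0.17]
    - [0.188, 0.187, -0.17]
    - [0.188, 0.187, -0.17]
  roll: [0.29, 0.29, 0.29, 0.29, 0.29, 0.29, 0.29, 0.29]

```text
clock: 3.48
tool_pos: [0.5359, -0.2126, 0.116]
eef_rot: [0.766, 0.643, 0.001, -0.0]
contact_force: [-0.2, -1.3, -0.6]
opening: 0.999
```

```bash
python3 - <<'E'
from h import *
s=pic('wrist','w1.png'); print(s['world_from_camera'],s['fx'],s['cx'],s['cy']); st=status.get_state(); print(st['tool_pos'],st['eef_rot'],st['q'])
b=pic('scene','s2.png');cv2.imwrite('pics/z5.png',cv2.resize(cv2.imread('pics/s2.png')[140:280,100:260],None,fx=4,fy=4))
E
```

```text
[[ 9.84870744e-01 -1.65584472e-01 -5.11018623e-02  5.47952339e-01]
 [-1.73289995e-01 -9.40319349e-01 -2.92865328e-01 -1.36215637e-01]
 [ 4.41880827e-04  2.97289935e-01 -9.54787149e-01  2.44075308e-01]
 [ 0.00000000e+00  0.00000000e+00  0.00000000e+00  1.00000000e+00]] 297.3186396354542 265.9965723029558 191.3902031735144
[ 0.5380343  -0.20747897  0.11353455] [ 0.76422804  0.64493823  0.00232712 -0.00218307] [ 0.49909864  0.85011041 -0.36016232  1.81939783  0.50480552  0.56438761
 -0.35041114]
```

View pics/w1.png

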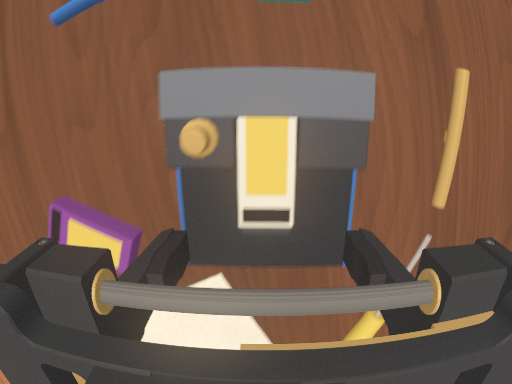

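View pics/z5.png

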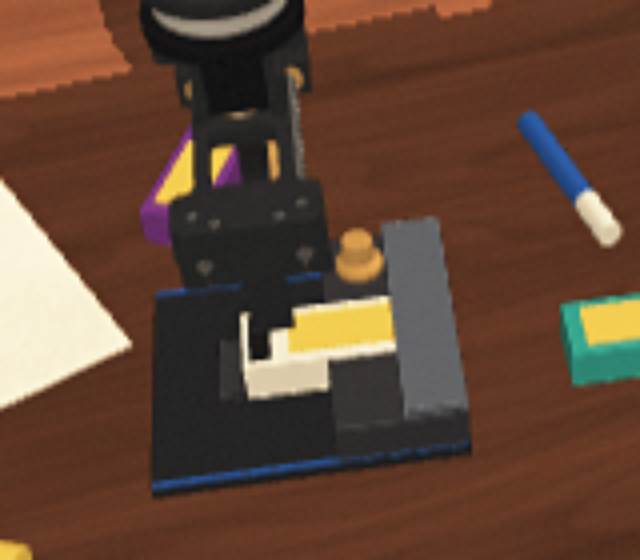

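Call:
carry_out:
  linear:
    - [-0.004, -0.008, 0.0]
    - [-0.004, -0.008, 0.0]
    - [-0.004, -0.008, 0.0]
  roll: [0, 0, 0]

```text
clock: 3.83
tool_pos: [0.5312, -0.2203, 0.1158]
eef_rot: [0.766, 0.643, 0.0, -0.001]
contact_force: [0.2, 0.3, -0.2]
opening: 1.0
```

```bash
cat >> h.py <<'E'
def wray(s,px):
    d=np.array([px[0]-s['cx'],px[1]-s['cy']]); r=np.hypot(*d); th=r/s['fx']; T=s['world_from_camera']
    v=np.array([np.sin(th)*d[0]/r,np.sin(th)*d[1]/r,np.cos(th)]); return T[:3,3],T[:3,:3]@v
def watz(s,px,z):
    o,d=wray(s,px); return o+d*(z-o[2])/d[2]
PO=np.array([.540,-.182]); TH=1.393; EX=np.array([np.cos(TH),np.sin(TH)]); EY=np.array([-np.sin(TH),np.cos(TH)])
def topk(w): d=np.asarray(w)[:2]-PO; return np.array([d@EX,d@EY])
E
python3 - <<'E'
from h import *
np.set_printoptions(precision=4,suppress=True)
st=status.get_state(); print(st['tool_pos'],st['eef_rot'],'yaw',2*np.arctan2(st['eef_rot'][1],st['eef_rot'][0]),st['qd'])
s=pic('wrist','w2.png')
st=status.get_state(); print(st['tool_pos'],topk(st['tool_pos']))
im=s['img'].astype(int); m=(im.min(-1)>140)&(im.max(-1)-im.min(-1)<70); m[:90]=0; m[245:]=0; m[:,:200]=0; m[:,330:]=0
n,l,stt,c=cv2.connectedComponentsWithStats(m.astype(np.uint8)); k=1+np.argmax(stt[1:,4]); 
for y in range(120,240,10):
    x=np.where(l[y]==k)[0]
    if len(x): a=watz(s,(x[0]-.5,y),.036);b=watz(s,(x[-1]+.5,y),.036); print(y,x[0],x[-1],a[:2],b[:2],topk(a),topk(b))
E
```

```text
[ 0.5312 -0.2203  0.1158] [ 0.7655  0.6434  0.0005 -0.0014] yaw 1.3978541251836536 [ 0.0024 -0.01   -0.008  -0.0021 -0.0036 -0.007  -0.0029]
[ 0.5315 -0.22    0.116 ] [-0.0389  0.0016]
120 241 300 [ 0.5235 -0.1533] [ 0.5647 -0.1604] [0.0253 0.0213] [ 0.0257 -0.0205]
130 241 299 [ 0.5222 -0.1602] [ 0.5629 -0.1673] [0.0183 0.0213] [ 0.0186 -0.02  ]
140 241 299 [ 0.5209 -0.1672] [ 0.5618 -0.1743] [0.0112 0.0214] [ 0.0115 -0.0201]
150 241 299 [ 0.5196 -0.1743] [ 0.5608 -0.1814] [0.004  0.0215] [ 0.0043 -0.0203]
160 240 298 [ 0.5175 -0.1812] [ 0.559  -0.1884] [-0.0032  0.0223] [-0.003  -0.0198]
170 241 298 [ 0.5168 -0.1886] [ 0.5579 -0.1957] [-0.0106  0.0217] [-0.0103 -0.0201]
180 241 298 [ 0.5153 -0.1959] [ 0.5568 -0.2031] [-0.018   0.0218] [-0.0178 -0.0203]
190 241 297 [ 0.5139 -0.2033] [ 0.555  -0.2105] [-0.0256  0.022 ] [-0.0254 -0.0198]
200 241 297 [ 0.5123 -0.2109] [ 0.554  -0.2182] [-0.0334  0.0221] [-0.0331 -0.0201]
210 241 296 [ 0.5107 -0.2187] [ 0.5521 -0.2259] [-0.0413  0.0223] [-0.0411 -0.0197]
```

View pics/w2.png

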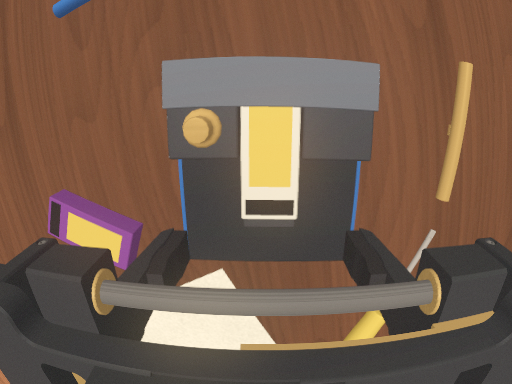

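Call:
carry_out:
  linear:
    - [0.001, 0.004, -0.02]
    - [0.001, 0.004, -0.04]
    - [0.001, 0.004, -0.055]
    - [0.001, 0.004, -0.068]
    - [0.001, 0.004, -0.077]
    - [0.001, 0.004, -0.082]
    - [0.001, 0.004, -0.084]
    - [0.001, 0.004, -0.084]
  roll: [0, 0, 0, 0, 0, 0, 0, 0]

```text
clock: 4.55
tool_pos: [0.5326, -0.2164, 0.0323]
eef_rot: [0.766, 0.643, 0.001, -0.001]
contact_force: [0.3, 0.2, 0.5]
opening: 0.997
```

```bash
python3 - <<'E'
from h import *
np.set_printoptions(precision=4,suppress=True)
s=pic('wrist','w3.png'); st=status.get_state(); print(st['tool_pos'],topk(st['tool_pos']),st['contact_force'],st['eef_rot'])
E
```

```text
[ 0.5329 -0.2164  0.0326] [-0.0351  0.0009] [-0.3722 -0.5238  0.1651] [ 0.7656  0.6433  0.0011 -0.0008]
```

View pics/w3.png

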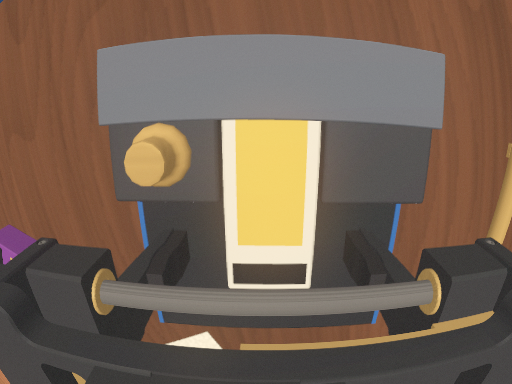

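Call:
carry_out:
  linear:
    - [0, 0, 0]
    - [0, 0, 0]
    - [0, 0, 0]
    - [0, 0, 0]
    - [0, 0, 0]
    - [0, 0, 0]
    - [0, 0, 0]
    - [0, 0, 0]
  roll: [0, 0, 0, 0, 0, 0, 0, 0]
  gripper: 0.2
  grip_force: 12

```text
clock: 5.27
tool_pos: [0.533, -0.2164, 0.0326]
eef_rot: [0.766, 0.643, 0.001, -0.001]
contact_force: [-0.2, 0.1, 0.5]
opening: 0.477
```

Call:
carry_out:
  linear:
    - [0, 0, 0.002]
    - [0, 0, 0.004]
    - [0, 0, 0.006]
    - [0, 0, 0.008]
    - [0, 0, 0.009]
    - [0, 0, 0.009]
    - [0, 0, 0.009]
  roll: [0, 0, 0, 0, 0, 0, 0]

```text
clock: 5.85
tool_pos: [0.5331, -0.2167, 0.0418]
eef_rot: [0.766, 0.643, 0.001, -0.0]
contact_force: [1.0, -0.8, -1.3]
opening: 0.474
```

```bash
python3 - <<'E'
from h import *
np.set_printoptions(precision=4,suppress=True)
b=pic('scene','s3.png'); st=status.get_state(); print(st['tool_pos'],topk(st['tool_pos']),st['contact_force'],st['eef_rot'])
s=pic('wrist','w4.png')
cv2.imwrite('pics/z6.png',cv2.resize(cv2.imread('pics/s3.png')[180:280,120:240],None,fx=6,fy=6,interpolation=2))
E
```

```text
[ 0.5331 -0.2166  0.0417] [-0.0353  0.0007] [ 0.9025 -0.7526 -1.7632] [ 0.7657  0.6433  0.0012 -0.0005]
```

View pics/z6.png

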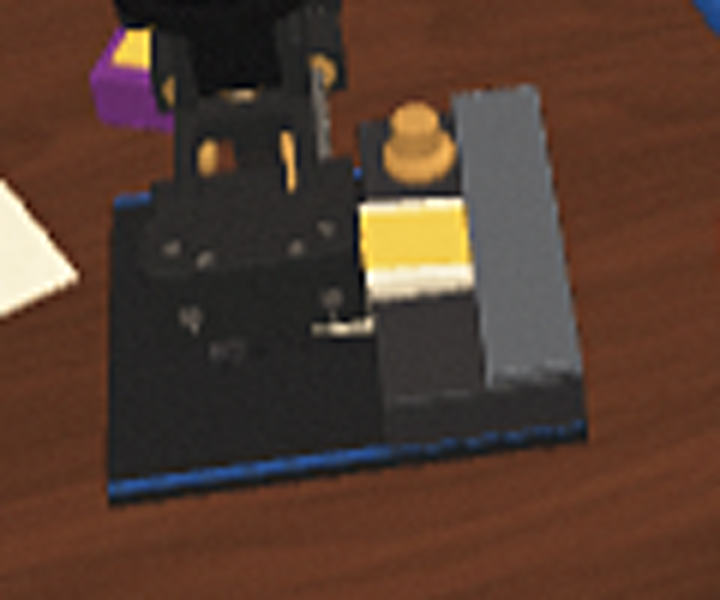

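View pics/w4.png

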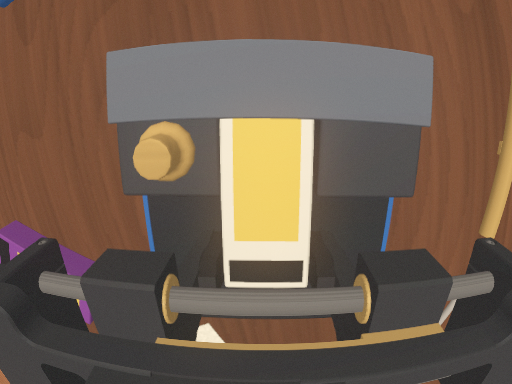

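```bash
cat >> h.py <<'E'
def wcloud(s):
    v,u=np.mgrid[:384,:512]; du=u-s['cx'];dv=v-s['cy'];r=np.hypot(du,dv)+1e-9;t=r/s['fx'];k=np.tan(t)/r*s['range_z']
    P=np.stack([du*k,dv*k,s['range_z']],-1);T=s['world_from_camera'];return P@T[:3,:3].T+T[:3,3]
def topz(P): d=P[...,:2]-PO; return np.stack([d@EX,d@EY,P[...,2]],-1)
def slope(s,P):
    im=s['img'].astype(int); Q=topz(P); m=(im[...,0]>180)&(im[...,2]<110)&(im[...,1]>140)&(abs(Q[...,0])<.06)&(abs(Q[...,1])<.016)&(s['range_z']>0)&(Q[...,2]>.02)&(Q[...,2]<.08)
    q=Q[m]; A=np.c_[q[:,0],np.ones(len(q))]; c=np.linalg.lstsq(A,q[:,2],rcond=None)[0]; return np.degrees(np.arctan(c[0])),c[1],len(q),q.min(0),q.max(0)
E
python3 - <<'E'
from h import *
b=snapshot('scene'); print(slope(b,cloud(b)))
s=snapshot('wrist'); print(slope(s,wcloud(s)))
E
```

```text
(np.float64(-5.870385970148951), np.float64(0.0423737871722886), 147, array([-0.00427629, -0.0141618 ,  0.03572775]), array([0.03388243, 0.01539933, 0.04450447]))
(np.float64(-5.620623911319861), np.float64(0.0427702528970638), 6774, array([-0.02113792, -0.01276844,  0.03758172]), array([0.0351451 , 0.01599711, 0.04659348]))
```

Call:
carry_out:
  linear:
    - [-0.0005, -0.003, 0]
    - [-0.001, -0.006, 0]
    - [-0.0016, -0.009, 0]
    - [-0.0021, -0.012, 0.001]
    - [-0.0027, -0.015, 0.001]
    - [-0.0032, -0.018, 0.001]
    - [-0.0035, -0.02, 0.001]
    - [-0.0035, -0.02, 0.001]
  roll: [0, 0, 0, 0, 0, 0, 0, 0]

```text
clock: 6.72
tool_pos: [0.5293, -0.2373, 0.0426]
eef_rot: [0.766, 0.643, 0.001, -0.0]
contact_force: [-0.0, -0.4, -1.6]
opening: 0.474
```

```bash
python3 - <<'E'
from h import *
np.set_printoptions(precision=4,suppress=True)
st=status.get_state(); print(st['tool_pos'],topk(st['tool_pos']),st['contact_force'],st['eef_rot'])
b=pic('scene','s4.png'); print(slope(b,cloud(b)))
s=pic('wrist','w5.png'); print(slope(s,wcloud(s)))
E
```

```text
[ 0.5293 -0.2373  0.0426] [-0.0564  0.0007] [-0.0061 -0.3792 -1.5738] [ 0.7659  0.643   0.0009 -0.0004]
(np.float64(-6.1297813692444905), np.float64(0.04121692133067355), 168, array([-0.0265, -0.0142,  0.0373]), array([0.0157, 0.0145, 0.0462]))
(np.float64(-5.727836462938101), np.float64(0.041601132395720226), 7009, array([-0.0418, -0.0128,  0.0386]), array([0.0173, 0.016 , 0.0471]))
```

View pics/w5.png

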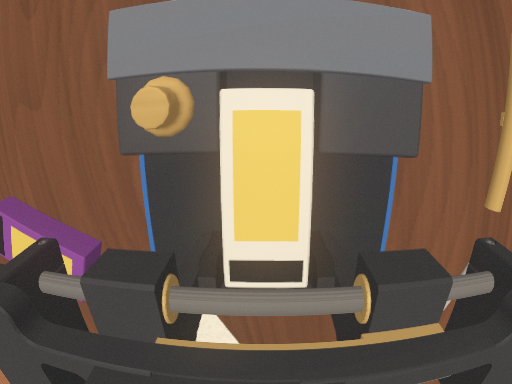

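Call:
carry_out:
  linear:
    - [-0.001, -0.006, 0.006]
    - [-0.002, -0.012, 0.015]
    - [-0.003, -0.015, 0.028]
    - [-0.003, -0.018, 0.045]
    - [-0.003, -0.018, 0.06]
    - [-0.003, -0.018, 0.075]
    - [-0.003, -0.018, 0.085]
    - [-0.003, -0.018, 0.085]
  roll: [0, 0, 0, 0, 0, 0, 0, 0]

```text
clock: 7.48
tool_pos: [0.5274, -0.2557, 0.1302]
eef_rot: [0.766, 0.643, 0.002, 0.001]
contact_force: [-0.3, 0.5, -0.6]
opening: 0.473
```

```bash
python3 - <<'E'
from h import *
np.set_printoptions(precision=4,suppress=True)
st=status.get_state(); print(st['tool_pos'],topk(st['tool_pos']),st['contact_force'],st['eef_rot'])
b=pic('scene','s5.png')
s=pic('wrist','w6.png'); 
cv2.imwrite('pics/z7.png',cv2.resize(cv2.imread('pics/s5.png')[120:280,80:260],None,fx=4,fy=4,interpolation=2))
E
```

```text
[ 0.5274 -0.2557  0.1302] [-0.0748 -0.0006] [-0.2986  0.5264 -0.5844] [0.7659 0.6429 0.002  0.0012]
```

View pics/w6.png

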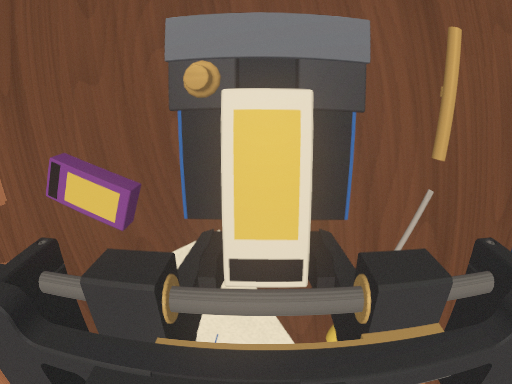

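View pics/z7.png

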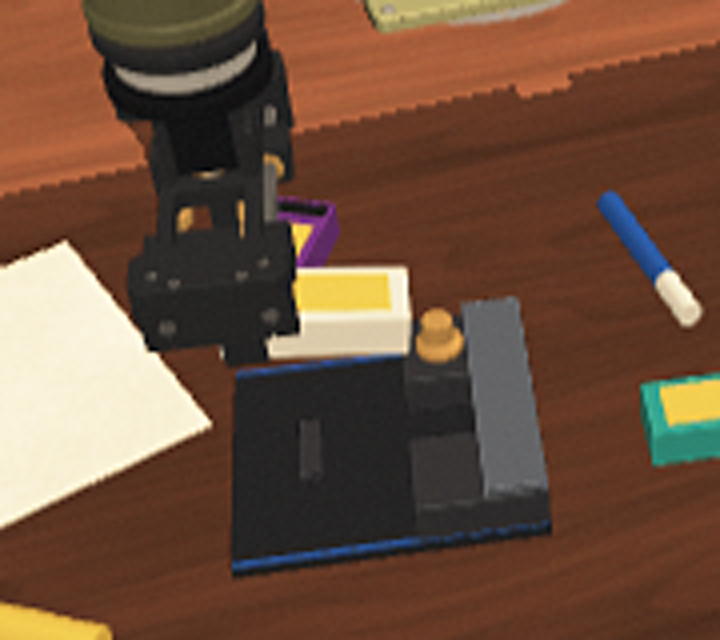

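Call:
carry_out:
  linear:
    - [0.002, 0.015, 0.0]
    - [0.006, 0.045, 0.0]
    - [0.01, 0.077, 0.0]
    - [0.014, 0.11, 0.0]
    - [0.019, 0.143, 0.0]
    - [0.023, 0.176, 0.0]
    - [0.027, 0.209, 0.0]
    - [0.031, 0.242, 0]
  roll: [0, 0.06, 0.12, 0.18, 0.24, 0.3, 0.36, 0.42]

```text
clock: 8.25
tool_pos: [0.5564, -0.0117, 0.1268]
eef_rot: [0.614, 0.79, 0.0, -0.001]
contact_force: [0.5, 0.5, -1.5]
opening: 0.475
```

Call:
carry_out:
  linear:
    - [0.004, 0.033, 0.0]
    - [0.008, 0.066, 0.0]
    - [0.012, 0.1, 0.0]
    - [0.016, 0.125, 0.0]
    - [0.019, 0.14, 0]
    - [0.019, 0.142, 0]
    - [0.019, 0.142, 0]
    - [0.019, 0.142, 0]
  roll: [0.03, 0.06, 0.07, 0.07, 0.07, 0.07, 0.07, 0.07]

```text
clock: 8.92
tool_pos: [0.575, 0.1272, 0.1261]
eef_rot: [0.587, 0.81, -0.002, -0.001]
contact_force: [0.4, -0.3, -1.3]
opening: 0.477
```

```bash
cat >> h.py <<'E'
M=np.array([.558,.186])
def state():
    st=status.get_state(); q=st['eef_rot']; yaw=2*np.arctan2(q[1],q[0]); u=np.array([np.cos(yaw),np.sin(yaw)]); v=np.array([-u[1],u[0]]); d=st['tool_pos'][:2]-M
    print('clk',st['clock'],'pos',st['tool_pos'].round(4),'yaw',round(yaw,4),'u',u.round(3),'TCP-M in uv',round(d@u,4),round(d@v,4),'F',st['contact_force'].round(1),'op',round(st['opening'],3)); return st,u
def both(n,crop=True):
    a=pic('scene','t.png');b=pic('side','t2.png'); A=cv2.imread('pics/t.png')[110:250,260:420];B=cv2.imread('pics/t2.png')[120:270,110:280]
    A=cv2.resize(A,(400,350),interpolation=2);B=cv2.resize(B,(397,350),interpolation=2); cv2.imwrite('pics/'+n,np.hstack([A,B])); return a,b
E
python3 - <<'E'
from h import *
state(); both('m1.png'); pic('wrist','w7.png')
E
```

```text
clk 8.9167 pos [0.575  0.1272 0.1261] yaw 1.888 u [-0.312  0.95 ] TCP-M in uv -0.0611 0.0022 F [ 0.4 -0.3 -1.3] op 0.477
```

View pics/m1.png

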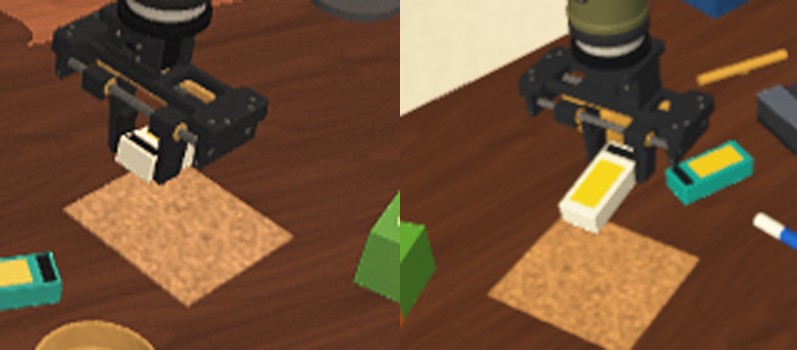

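```bash
cat >> h.py <<'E'
def tilt():
    st=status.get_state(); s=snapshot('wrist'); P=wcloud(s); im=s['img'].astype(int)
    q=st['eef_rot']; yaw=2*np.arctan2(q[1],q[0]); u=np.array([np.cos(yaw),np.sin(yaw)]); v=np.array([-u[1],u[0]]); d=P[...,:2]-st['tool_pos'][:2]
    a=d@u;b=d@v;z=P[...,2]-st['tool_pos'][2]
    m=(im[...,0]>150)&(im[...,2]<.55*im[...,0])&(im[...,1]>.62*im[...,0])&(abs(b)<.017)&(a>-.03)&(a<.12)&(s['range_z']>0)&(abs(z)<.12)
    X=np.c_[a[m],z[m]]; 
    if len(X)<30: print('few',len(X)); return s
    c=X.mean(0); w=np.linalg.svd(X-c,full_matrices=False)[2][0]; print('label tilt deg',np.degrees(np.arctan2(-w[1],w[0]))%180,'n',len(X),'ctr',c.round(4)); return s
E
python3 - <<'E'
from h import *
tilt()
E
```

```text
label tilt deg 53.74227092008601 n 9143 ctr [0.0434 0.0045]
```

View pics/w7.png

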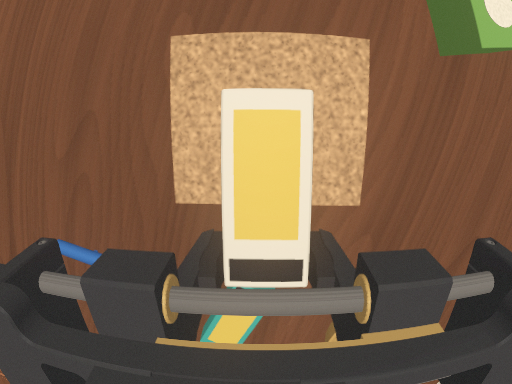

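Call:
carry_out:
  linear:
    - [0, 0, -0.01]
    - [0, 0, -0.018]
    - [0, 0, -0.018]
    - [0, 0, -0.018]
  roll: [0, 0, 0, 0]
  grip_force: 8

```text
clock: 9.45
tool_pos: [0.5748, 0.1276, 0.1077]
eef_rot: [0.587, 0.81, -0.002, -0.002]
contact_force: [-0.1, 0.5, -1.7]
opening: 0.475
```

```bash
python3 - <<'E'
from h import *
state();tilt()
E
```

```text
clk 9.45 pos [0.5748 0.1276 0.1077] yaw 1.8875 u [-0.311  0.95 ] TCP-M in uv -0.0607 0.0023 F [-0.1  0.5 -1.7] op 0.475
label tilt deg 57.1451151476078 n 9285 ctr [0.0453 0.0001]
```

```bash
sed -i 's/(im\[...,2\]<.55\*im\[...,0\])&(im\[...,1\]>.62\*im\[...,0\])/(im[...,2]<.4*im[...,0])\&(im[...,1]>.68*im[...,0])/' h.py; python3 - <<'E'
from h import *
s=tilt()
both('m2.png')
E
```

```text
few 0
```

View pics/m2.png

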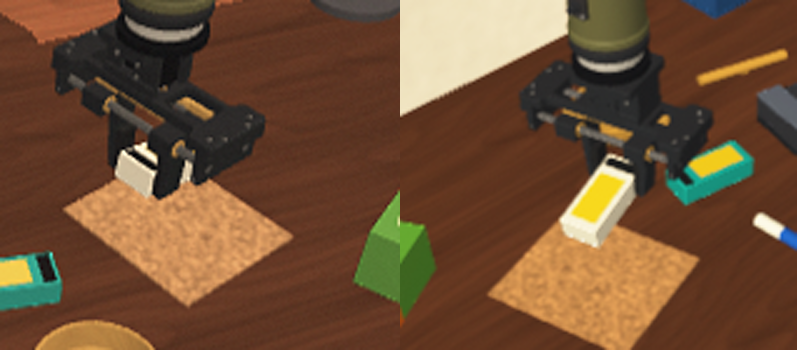

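```bash
grep -n "m=(im" h.py; python3 - <<'E'
from h import *
s=snapshot('wrist'); print(s['img'][190,265]); P=wcloud(s)
st=status.get_state(); q=st['eef_rot']; yaw=2*np.arctan2(q[1],q[0]); u=np.array([np.cos(yaw),np.sin(yaw)])
for v in range(95,290,15):
    p=P[v,265]-st['tool_pos']; print(v,s['img'][v,265],round(p[:2]@u,4),round(p[2],4),s['range_z'][v,265])
E
```

```text
28:    im=s['img'].astype(int); Q=topz(P); m=(im[...,0]>180)&(im[...,2]<110)&(im[...,1]>140)&(abs(Q[...,0])<.06)&(abs(Q[...,1])<.016)&(s['range_z']>0)&(Q[...,2]>.02)&(Q[...,2]<.08)
41:    m=(im[...,0]>150)&(im[...,2]<.4*im[...,0])&(im[...,1]>.68*im[...,0])&(abs(b)<.017)&(a>-.03)&(a<.12)&(s['range_z']>0)&(abs(z)<.12)
[242 210 108]
95 [245 234 211] 0.081 -0.0105 0.13130125
110 [244 214 114] 0.0741 -0.0087 0.1316435
125 [243 213 110] 0.0674 -0.0064 0.13138026
140 [244 213 112] 0.0606 -0.0058 0.13281459
155 [243 212 110] 0.0539 -0.0046 0.1336565
170 [243 211 109] 0.0473 -0.0029 0.13408391
185 [241 209 106] 0.0408 -0.0009 0.13400273
200 [241 210 107] 0.0335 -0.0013 0.13659073
215 [240 209 106] 0.0266 -0.0 0.13745832
230 [240 209 107] 0.0198 0.0019 0.13763012
245 [242 230 208] 0.0126 0.0031 0.13863286
260 [87 75 60] 0.0047 0.0037 0.14037946
275 [77 68 56] -0.0027 0.0057 0.1407078
```

Call:
carry_out:
  linear:
    - [0, 0, -0.02]
    - [0, 0, -0.04]
    - [0, 0, -0.055]
    - [0, 0, -0.06]
    - [0, 0, -0.06]
  roll: [0, 0, 0, 0, 0]

```text
clock: 10.12
tool_pos: [0.5749, 0.1281, 0.048]
eef_rot: [0.587, 0.81, -0.001, -0.002]
contact_force: [0.7, 0.0, -0.9]
opening: 0.477
```

Call:
carry_out:
  linear:
    - [0, 0, 0]
    - [0, 0, 0.0]
    - [0, 0, 0.003]
    - [0, 0, 0.006]
    - [0, 0, 0.009]
    - [0, 0, 0.012]
    - [0, 0, 0.012]
  roll: [0, 0, 0, 0, 0, 0, 0]
  grip_force: 4

```text
clock: 10.7
tool_pos: [0.5755, 0.1282, 0.061]
eef_rot: [0.587, 0.81, -0.001, -0.001]
contact_force: [0.4, -0.8, 0.3]
opening: 0.478
```

```bash
sed -i '41s/\.4\*/.52*/;41s/\.68/.75/' h.py; python3 - <<'E'
from h import *
state();tilt()
E
```

```text
clk 10.7 pos [0.5755 0.1282 0.061 ] yaw 1.8879 u [-0.312  0.95 ] TCP-M in uv -0.0604 0.0014 F [ 0.4 -0.8  0.3] op 0.478
label tilt deg 63.7621849325138 n 7522 ctr [ 0.0415 -0.007 ]
```

```bash
cat >> h.py <<'E'
def col(step=25,c=265,lo=60,hi=290):
    st=status.get_state(); s=snapshot('wrist'); P=wcloud(s); q=st['eef_rot']; yaw=2*np.arctan2(q[1],q[0]); u=np.array([np.cos(yaw),np.sin(yaw)])
    for v in range(lo,hi,step):
        p=np.median(P[v,c-4:c+5],0)-st['tool_pos']; print(v,s['img'][v,c],round(p[:2]@u,4),round(p[2],4))
    return s
E
python3 - <<'E'
from h import *
col()
both('m3.png')
E
```

```text
60 [197 154 107] 0.1039 -0.0574
85 [187 146 101] 0.0882 -0.0566
110 [238 226 203] 0.0735 -0.03
135 [236 205 104] 0.061 -0.0234
160 [237 205 102] 0.0488 -0.0178
185 [237 205 104] 0.0376 -0.0126
210 [237 206 106] 0.0265 -0.0069
235 [238 227 204] 0.0152 -0.002
260 [86 75 65] 0.0046 0.0034
285 [118  79  57] -0.0556 -0.0597
```

View pics/m3.png

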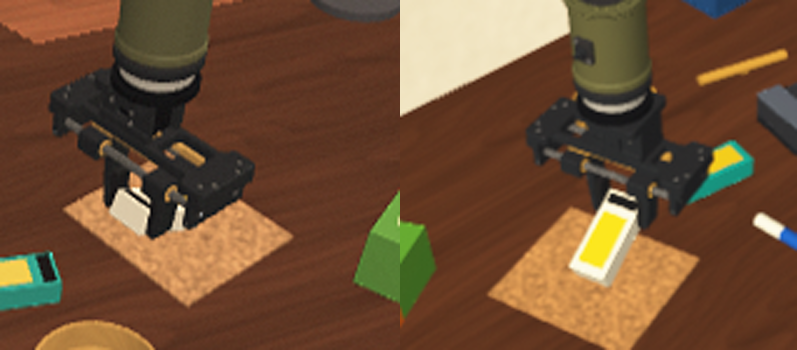

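Call:
carry_out:
  linear:
    - [0, 0, 0.004]
    - [0, 0, 0.008]
    - [0, 0, 0.012]
    - [0, 0, 0.016]
    - [0, 0, 0.02]
    - [0, 0, 0.024]
    - [0, 0, 0.026]
    - [0, 0, 0.026]
  roll: [0, 0, 0, 0, 0, 0, 0, 0]

```text
clock: 11.57
tool_pos: [0.5758, 0.1279, 0.0869]
eef_rot: [0.587, 0.81, -0.001, -0.001]
contact_force: [-0.1, 0.3, -1.5]
opening: 0.474
```

```bash
python3 - <<'E'
from h import *
state();col()
both('m4.png')
E
```

```text
clk 11.5667 pos [0.5758 0.1279 0.0869] yaw 1.8875 u [-0.311  0.95 ] TCP-M in uv -0.0608 0.0012 F [-0.1  0.3 -1.5] op 0.474
60 [199 156 109] 0.1075 -0.0831
85 [199 156 109] 0.0896 -0.0825
110 [206 164 114] 0.0719 -0.0826
135 [241 209 105] 0.0581 -0.0479
160 [242 210 105] 0.0457 -0.035
185 [243 211 107] 0.034 -0.0242
210 [243 211 107] 0.0235 -0.0141
235 [246 234 210] 0.0137 -0.0053
260 [87 75 64] 0.0046 0.0041
285 [131  90  63] -0.074 -0.0861
```

View pics/m4.png

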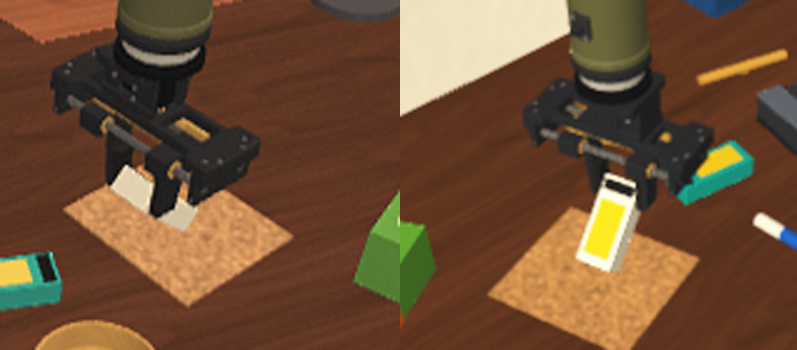

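Call:
carry_out:
  linear:
    - [0, 0, 0]
    - [0, 0, 0.0]
    - [-0.005, 0.014, 0.008]
    - [-0.006, 0.018, 0.008]
    - [-0.006, 0.018, 0.008]
    - [-0.006, 0.018, 0.008]
  roll: [0, 0, 0, 0, 0, 0]
  grip_force: 3

```text
clock: 12.22
tool_pos: [0.5692, 0.147, 0.0945]
eef_rot: [0.586, 0.81, -0.001, -0.001]
contact_force: [-0.7, -0.1, -1.4]
opening: 0.474
```

```bash
python3 - <<'E'
from h import *
state();col()
both('m5.png')
E
```

```text
clk 12.2167 pos [0.5692 0.147  0.0945] yaw 1.8895 u [-0.313  0.95 ] TCP-M in uv -0.0405 0.0016 F [-0.7 -0.1 -1.4] op 0.474
60 [212 169 120] 0.1088 -0.0908
85 [179 139  96] 0.0901 -0.0908
110 [175 134  93] 0.0718 -0.0901
135 [203 160 113] 0.0532 -0.0903
160 [233 201  99] 0.0403 -0.0613
185 [234 202 100] 0.0296 -0.04
210 [234 202 101] 0.0203 -0.0229
235 [206 195 174] 0.0128 -0.0076
260 [238 227 206] 0.0055 0.0052
285 [209 200 179] -0.0156 -0.0041
```

View pics/m5.png

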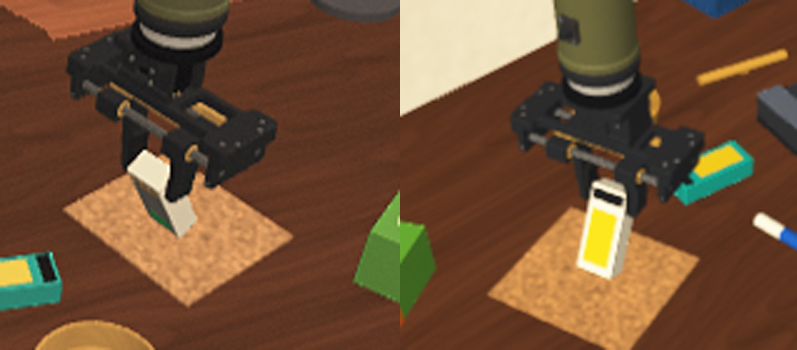

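Call:
carry_out:
  linear:
    - [0, 0, -0.003]
    - [0, 0, -0.006]
    - [-0.002, 0.006, -0.006]
    - [-0.004, 0.012, -0.005]
    - [-0.006, 0.018, -0.004]
    - [-0.008, 0.024, -0.004]
    - [-0.008, 0.024, -0.004]
  roll: [0, 0, 0, 0, 0, 0, 0]
  grip_force: 4

```text
clock: 12.95
tool_pos: [0.5607, 0.1724, 0.0903]
eef_rot: [0.586, 0.811, -0.0, -0.002]
contact_force: [-0.4, 0.7, 2.7]
opening: 0.476
```

```bash
python3 - <<'E'
from h import *
state();col()
both('m6.png')
E
```

```text
clk 12.95 pos [0.5607 0.1724 0.0903] yaw 1.8902 u [-0.314  0.949] TCP-M in uv -0.0138 0.0017 F [-0.4  0.7  2.7] op 0.476
60 [122  80  56] 0.1088 -0.0891
85 [179 135  93] 0.0903 -0.0893
110 [181 141  98] 0.072 -0.0864
135 [191 149 106] 0.0539 -0.0864
160 [225 181 129] 0.0355 -0.0858
185 [223 192  93] 0.022 -0.0663
210 [223 192  95] 0.0163 -0.0338
235 [226 215 192] 0.0115 -0.0099
260 [226 216 194] 0.0081 0.0094
285 [233 222 200] -0.0054 0.0103
```

View pics/m6.png

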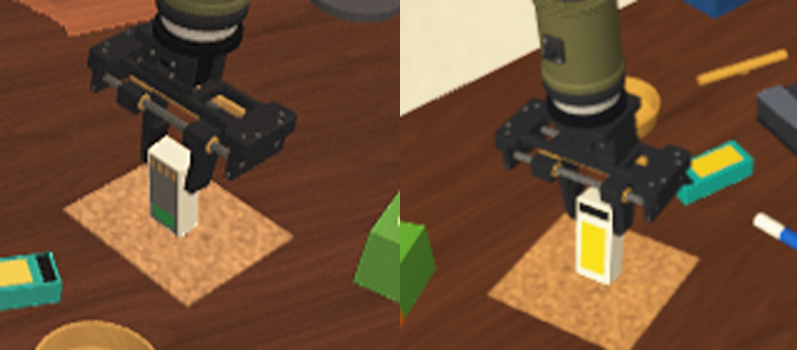

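Call:
carry_out:
  linear:
    - [-0.001, 0.004, 0]
    - [-0.0025, 0.008, 0]
    - [-0.004, 0.012, 0]
    - [-0.0045, 0.014, 0]
    - [-0.0045, 0.014, 0]
    - [-0.0045, 0.014, 0]
  roll: [0, 0, 0, 0, 0, 0]

```text
clock: 13.6
tool_pos: [0.5566, 0.1845, 0.0899]
eef_rot: [0.586, 0.81, -0.001, -0.001]
contact_force: [-0.1, -0.3, -2.4]
opening: 0.476
```

```bash
python3 - <<'E'
from h import *
state();col()
both('m7.png')
E
```

```text
clk 13.6 pos [0.5566 0.1845 0.0899] yaw 1.8886 u [-0.313  0.95 ] TCP-M in uv -0.001 0.0018 F [-0.1 -0.3 -2.4] op 0.476
60 [125  84  58] 0.1084 -0.0888
85 [133  88  63] 0.09 -0.0888
110 [222 177 126] 0.0718 -0.0859
135 [209 166 117] 0.0537 -0.0863
160 [217 174 124] 0.0353 -0.0861
185 [224 214 191] 0.0179 -0.0807
210 [221 191  93] 0.0144 -0.0389
235 [225 214 192] 0.0112 -0.0107
260 [251 240 217] 0.0091 0.0115
285 [240 229 205] -0.0051 0.0111
```

View pics/m7.png

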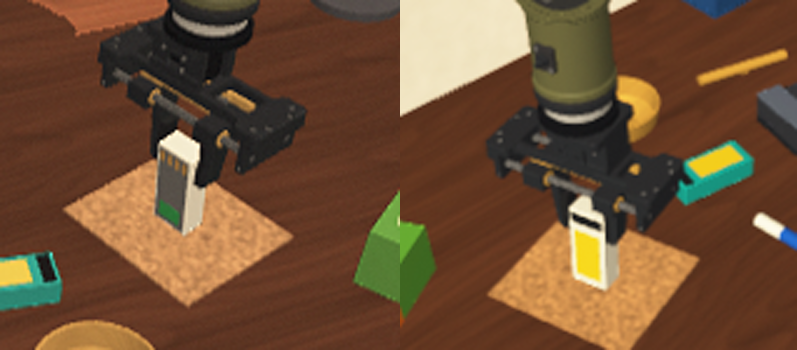

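Call:
carry_out:
  linear:
    - [0, 0, 0]
    - [0, 0, 0.004]
    - [0, 0, 0.01]
    - [0, 0, 0.012]
    - [0.002, -0.006, 0.012]
    - [0.005, -0.015, 0.012]
    - [0.008, -0.024, 0.012]
    - [0.011, -0.033, 0.012]
  roll: [0, 0, 0, 0, 0, 0, 0, 0]
  grip_force: 12

```text
clock: 14.42
tool_pos: [0.5682, 0.149, 0.1018]
eef_rot: [0.587, 0.81, -0.002, -0.001]
contact_force: [-0.4, -0.1, -2.0]
opening: 0.478
```

Call:
carry_out:
  linear:
    - [0.003, -0.009, 0]
    - [0.005, -0.015, 0]
    - [0.007, -0.02, 0]
    - [0.008, -0.022, 0]
    - [0.008, -0.022, 0]
    - [0.008, -0.022, 0]
  roll: [0, 0, 0, 0, 0, 0]

```text
clock: 14.92
tool_pos: [0.5762, 0.1276, 0.1019]
eef_rot: [0.587, 0.81, -0.001, -0.001]
contact_force: [-0.1, -0.5, -1.2]
opening: 0.475
```

```bash
python3 - <<'E'
from h import *
state();col()
both('m8.png')
E
```

```text
clk 14.9167 pos [0.5762 0.1276 0.1019] yaw 1.8872 u [-0.311  0.95 ] TCP-M in uv -0.0612 0.0009 F [-0.1 -0.5 -1.2] op 0.475
60 [197 154 108] 0.1096 -0.0979
85 [205 162 115] 0.0905 -0.0977
110 [208 164 116] 0.0714 -0.0982
135 [226 182 130] 0.0525 -0.0973
160 [192 151 105] 0.033 -0.098
185 [220 208 185] 0.0178 -0.0803
210 [218 188  93] 0.0145 -0.0387
235 [221 209 187] 0.0116 -0.0103
260 [247 236 214] 0.0092 0.0116
285 [237 226 204] -0.0054 0.0106
```

View pics/m8.png

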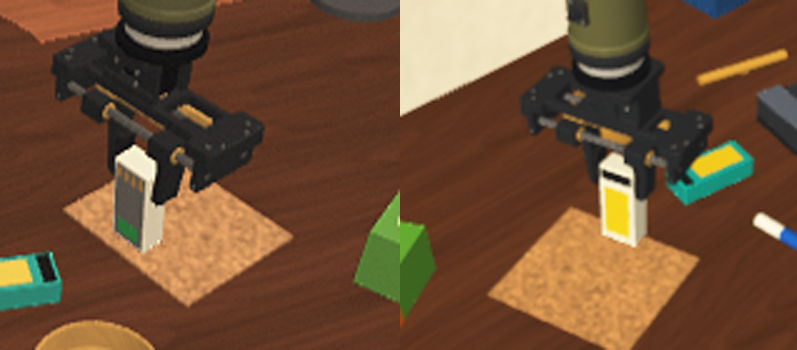

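Call:
carry_out:
  linear:
    - [0, 0, -0.006]
    - [0, 0, -0.012]
    - [0, 0, -0.0135]
    - [-0.0015, 0.005, -0.0135]
    - [-0.003, 0.01, -0.013]
    - [-0.0045, 0.0145, -0.013]
    - [-0.006, 0.019, -0.013]
    - [-0.006, 0.019, -0.013]
  roll: [0, 0, 0, 0, 0, 0, 0, 0]
  grip_force: 5

```text
clock: 15.73
tool_pos: [0.5693, 0.1489, 0.0889]
eef_rot: [0.586, 0.811, -0.001, -0.002]
contact_force: [-0.3, -0.5, -2.0]
opening: 0.476
```

```bash
python3 - <<'E'
from h import *
state();col(20,265,170,300)
both('m9.png')
E
```

```text
clk 15.7333 pos [0.5693 0.1489 0.0889] yaw 1.8903 u [-0.314  0.949] TCP-M in uv -0.0387 0.0009 F [-0.3 -0.5 -2. ] op 0.476
170 [218 174 123] 0.0281 -0.0849
190 [212 190 128] 0.0162 -0.0734
210 [211 179  86] 0.0142 -0.0388
230 [210 179  87] 0.0124 -0.0144
250 [76 68 56] 0.0113 0.0055
270 [232 222 199] 0.0048 0.0131
290 [110 103  93] 0.0272 0.059
```

View pics/m9.png

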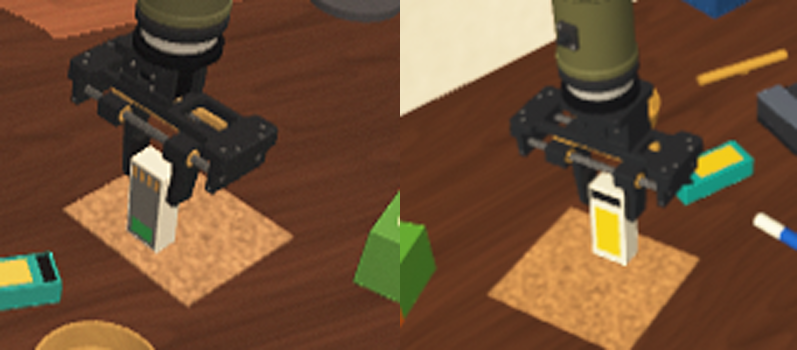

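Call:
carry_out:
  linear:
    - [0, 0, 0.006]
    - [0.003, -0.009, 0.006]
    - [0.006, -0.018, 0.006]
    - [0.008, -0.023, 0.006]
    - [0.008, -0.023, 0.003]
    - [0.008, -0.023, 0]
    - [0.008, -0.023, -0.003]
    - [0.008, -0.023, -0.003]
  roll: [0, 0, 0, 0, 0, 0, 0, 0]
  grip_force: 8

```text
clock: 16.55
tool_pos: [0.5777, 0.1247, 0.086]
eef_rot: [0.586, 0.81, -0.001, -0.001]
contact_force: [-1.1, -0.3, 2.8]
opening: 0.476
```

```bash
python3 - <<'E'
from h import *
state();col(20,265,170,300)
E
```

```text
clk 16.55 pos [0.5777 0.1247 0.086 ] yaw 1.889 u [-0.313  0.95 ] TCP-M in uv -0.0643 0.0005 F [-1.1 -0.3  2.8] op 0.476
170 [174 134  92] 0.0287 -0.0823
190 [213 201 180] 0.0149 -0.0779
210 [210 181  88] 0.0143 -0.0398
230 [210 180  87] 0.0127 -0.014
250 [80 69 59] 0.0122 0.0071
270 [236 226 203] 0.0057 0.0143
290 [117 109  99] 0.0276 0.0595
```

Call:
carry_out:
  linear:
    - [0, 0, -0.003]
    - [-0.0025, 0.0076, -0.003]
    - [-0.005, 0.015, -0.003]
    - [-0.0075, 0.023, -0.004]
    - [-0.0075, 0.023, -0.004]
  roll: [0, 0, 0, 0, 0]
  grip_force: 6

```text
clock: 17.02
tool_pos: [0.5693, 0.1506, 0.0819]
eef_rot: [0.585, 0.811, -0.001, -0.002]
contact_force: [-1.6, 1.1, 2.1]
opening: 0.474
```

```bash
python3 - <<'E'
from h import *
state();col(20,265,170,300)
both('m10.png')
E
```

```text
clk 17.0167 pos [0.5693 0.1506 0.0819] yaw 1.8923 u [-0.316  0.949] TCP-M in uv -0.0371 0.0005 F [-1.6  1.1  2.1] op 0.474
170 [221 176 125] 0.0297 -0.0777
190 [202 159 111] 0.0149 -0.0776
210 [188 147 104] -0.0004 -0.0778
230 [176 148  74] 0.0071 -0.0262
250 [243 232 211] 0.0158 0.0141
270 [242 232 210] 0.0079 0.0174
290 [112 103  92] 0.0273 0.0593
```

View pics/m10.png

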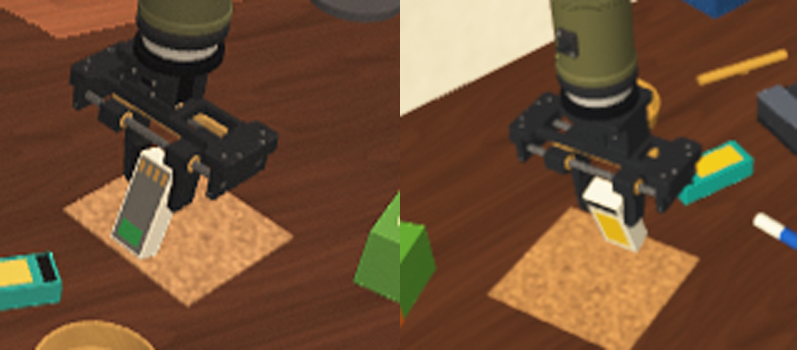

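Call:
carry_out:
  linear:
    - [-0.0025, 0.0075, -0.002]
    - [-0.005, 0.0145, -0.004]
    - [-0.0073, 0.022, -0.008]
    - [-0.0095, 0.0285, -0.013]
    - [-0.0095, 0.0285, -0.013]
  roll: [0, 0, 0, 0, 0]

```text
clock: 17.58
tool_pos: [0.5593, 0.1796, 0.0679]
eef_rot: [0.584, 0.811, -0.001, -0.003]
contact_force: [-0.0, 0.7, -1.7]
opening: 0.475
```

```bash
python3 - <<'E'
from h import *
state()
both('m11.png'); pic('wrist','w11.png')
E
```

```text
clk 17.5833 pos [0.5593 0.1796 0.0679] yaw 1.8931 u [-0.317  0.948] TCP-M in uv -0.0065 0.0008 F [-0.   0.7 -1.7] op 0.475
```

View pics/m11.png

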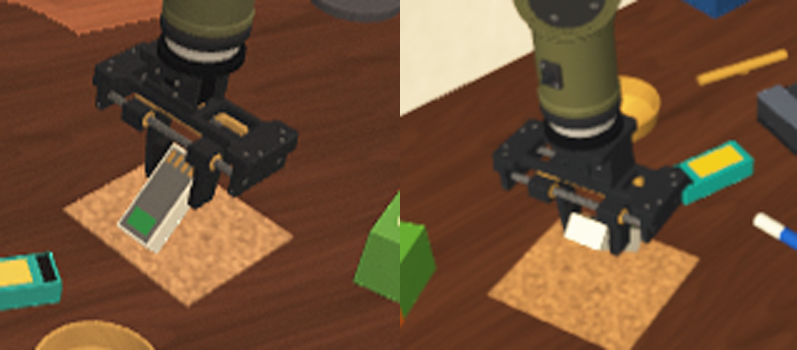

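```bash
cat >> h.py <<'E'
def prof(cam='scene'):
    st=status.get_state(); s=snapshot(cam); P=cloud(s); q=st['eef_rot']; yaw=2*np.arctan2(q[1],q[0]); u=np.array([np.cos(yaw),np.sin(yaw)]); v=np.array([-u[1],u[0]])
    d=P[...,:2]-st['tool_pos'][:2]; a=d@u; b=d@v; z=P[...,2]
    m=(abs(b)<.017)&(a<.1)&(a>-.12)&(z<.15)&(s['range_z']>0)
    for lo in np.arange(-.11,.1,.008):
        k=m&(a>=lo)&(a<lo+.008)
        if k.sum(): print(round(lo+.004,3),k.sum(),np.percentile(z[k],[10,50,90]).round(4))
E
python3 - <<'E'
from h import *
prof()
E
```

```text
-0.106 37 [-0.0011  0.0007  0.0022]
-0.098 34 [-0.0011  0.0008  0.0018]
-0.09 31 [-0.0006  0.0006  0.0027]
-0.082 33 [-0.0012  0.0008  0.0018]
-0.074 30 [-0.0011  0.0005  0.0017]
-0.066 46 [-0.0019  0.0008  0.0041]
-0.058 78 [0.0027 0.0233 0.0289]
-0.05 99 [0.0027 0.0314 0.0365]
-0.042 72 [0.004  0.0401 0.044 ]
-0.034 59 [0.0445 0.0482 0.0518]
-0.026 125 [0.0527 0.0606 0.1328]
-0.018 82 [0.0597 0.0643 0.1405]
-0.01 70 [0.0573 0.0715 0.0753]
-0.002 68 [0.0041 0.0785 0.0827]
0.006 38 [0.0026 0.0835 0.0883]
0.014 21 [0.0016 0.0042 0.131 ]
0.022 23 [0.0013 0.0033 0.1255]
0.03 21 [0.0024 0.0037 0.0052]
0.038 18 [0.0015 0.0028 0.0045]
0.046 15 [0.0012 0.0025 0.0039]
0.054 16 [0.0022 0.0039 0.0047]
0.062 16 [0.0014 0.0035 0.0046]
0.07 20 [0.0014 0.0034 0.0048]
0.078 23 [0.0024 0.0035 0.0047]
0.086 7 [0.0002 0.0011 0.0047]
0.094 14 [-0.0015 -0.0003  0.0016]
0.102 4 [-0.0007 -0.0001  0.0026]
```

Call:
carry_out:
  linear:
    - [-0.0025, 0.0076, -0.006]
    - [-0.0046, 0.0137, -0.013]
    - [-0.0067, 0.02, -0.0215]
    - [-0.0084, 0.025, -0.03]
    - [-0.0084, 0.025, -0.03]
  roll: [0, 0, 0, 0, 0]

```text
clock: 18.2
tool_pos: [0.5503, 0.2036, 0.0367]
eef_rot: [0.585, 0.811, -0.002, -0.003]
contact_force: [-1.2, -0.0, -2.5]
opening: 0.477
```

```bash
python3 - <<'E'
from h import *
state()
both('m12.png'); prof()
E
```

```text
clk 18.2 pos [0.5503 0.2036 0.0367] yaw 1.8926 u [-0.316  0.949] TCP-M in uv 0.0191 0.0017 F [-1.2 -0.  -2.5] op 0.477
-0.106 37 [-0.0016  0.0006  0.002 ]
-0.098 31 [-0.0013  0.0002  0.0022]
-0.09 42 [-0.0003  0.003   0.0051]
-0.082 27 [0.0018 0.0034 0.0049]
-0.074 45 [0.0017 0.0041 0.0304]
-0.066 116 [0.0036 0.0188 0.032 ]
-0.058 37 [0.0312 0.0331 0.0356]
-0.05 38 [0.0331 0.0343 0.0368]
-0.042 40 [0.0347 0.0363 0.0378]
-0.034 44 [0.0361 0.0378 0.0402]
-0.026 143 [0.0392 0.1031 0.1319]
-0.018 145 [0.0401 0.1318 0.1454]
-0.01 44 [0.0396 0.0426 0.1282]
-0.002 64 [0.041  0.0447 0.1411]
0.006 44 [0.0436 0.0468 0.1397]
0.014 53 [0.0483 0.1312 0.1455]
0.022 21 [0.0483 0.1295 0.1433]
0.038 1 [0.0033 0.0033 0.0033]
0.046 7 [0.0007 0.0039 0.005 ]
0.054 6 [0.0012 0.003  0.0048]
0.062 5 [-0.0003  0.0004  0.0018]
0.07 10 [-0.0009  0.0004  0.0023]
0.086 1 [-0.0014 -0.0014 -0.0014]
```

View pics/m12.png

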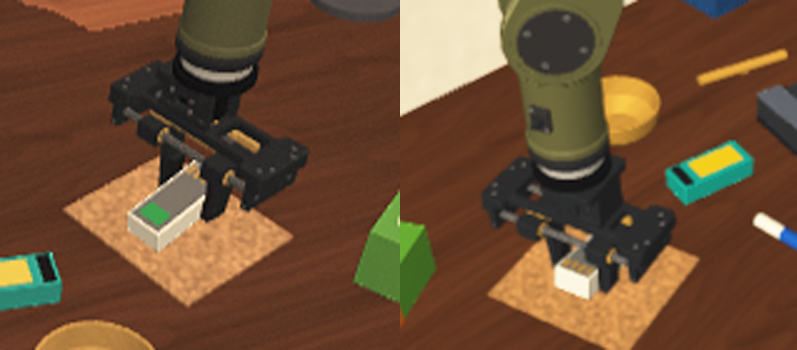

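Call:
carry_out:
  linear:
    - [-0.0005, 0.0016, -0.004]
    - [-0.001, 0.0032, -0.008]
    - [-0.0016, 0.0047, -0.011]
    - [-0.0016, 0.0047, -0.0125]
    - [-0.0016, 0.0047, -0.0125]
    - [-0.0016, 0.0047, -0.0125]
  roll: [0, 0, 0, 0, 0, 0]
  grip_force: 4

```text
clock: 18.85
tool_pos: [0.55, 0.2065, 0.0256]
eef_rot: [0.586, 0.811, -0.002, -0.002]
contact_force: [0.1, 0.1, -1.8]
opening: 0.476
```

```bash
python3 - <<'E'
from h import *
state(); prof()
E
```

```text
clk 18.85 pos [0.55   0.2065 0.0256] yaw 1.8902 u [-0.314  0.949] TCP-M in uv 0.022 0.0012 F [ 0.1  0.1 -1.8] op 0.476
-0.106 34 [-0.001   0.0007  0.0021]
-0.098 41 [-0.0003  0.0011  0.0047]
-0.09 36 [0.0014 0.0033 0.0047]
-0.082 30 [0.0021 0.0033 0.0047]
-0.074 55 [0.0021 0.0046 0.0274]
-0.066 101 [0.0063 0.0218 0.0307]
-0.058 34 [0.0291 0.0306 0.0321]
-0.05 28 [0.0296 0.0309 0.0319]
-0.042 31 [0.0287 0.0303 0.0318]
-0.034 34 [0.0289 0.0306 0.0328]
-0.026 144 [0.0312 0.1039 0.1211]
-0.018 144 [0.0317 0.1229 0.1378]
-0.01 38 [0.0306 0.0319 0.1168]
-0.002 56 [0.0304 0.0336 0.1339]
0.006 46 [0.0309 0.1124 0.1311]
0.014 51 [0.0319 0.1179 0.1326]
0.022 12 [0.0396 0.1185 0.1356]
0.03 1 [0.1301 0.1301 0.1301]
0.046 4 [0.0011 0.0029 0.0036]
0.054 2 [0.0024 0.0031 0.0038]
0.062 3 [-0.0007 -0.0006 -0.0003]
0.07 1 [0.0007 0.0007 0.0007]
0.078 1 [0.0001 0.0001 0.0001]
```

Call:
carry_out:
  linear:
    - [0, 0, -0.001]
    - [0, 0, -0.002]
    - [0, 0, -0.002]
    - [0, 0, -0.002]
  roll: [0, 0, 0, 0]
  grip_force: 3

```text
clock: 19.23
tool_pos: [0.55, 0.2066, 0.0237]
eef_rot: [0.586, 0.811, -0.002, -0.002]
contact_force: [-1.2, 0.5, -0.9]
opening: 0.474
```

Call:
carry_out:
  linear:
    - [0, 0, 0]
    - [0, 0, 0]
    - [0, 0, 0]
    - [0, 0, 0]
    - [0, 0, 0]
    - [0, 0, 0]
  roll: [0, 0, 0, 0, 0, 0]
  gripper: 0.75

```text
clock: 19.73
tool_pos: [0.55, 0.2066, 0.0238]
eef_rot: [0.586, 0.811, -0.002, -0.002]
contact_force: [-0.4, 0.2, -0.1]
opening: 0.746
```

```bash
python3 - <<'E'
from h import *
state(); prof(); both('m13.png'); pic('wrist','w13.png')
E
```

```text
clk 19.7333 pos [0.55   0.2066 0.0238] yaw 1.8902 u [-0.314  0.949] TCP-M in uv 0.022 0.0011 F [-0.4  0.2 -0.1] op 0.746
-0.106 31 [-0.0017  0.0003  0.0019]
-0.098 45 [-0.0009  0.0015  0.0043]
-0.09 33 [0.0023 0.0036 0.0053]
-0.082 27 [0.0021 0.0032 0.0048]
-0.074 59 [0.0024 0.0051 0.0235]
-0.066 93 [0.006  0.0222 0.03  ]
-0.058 32 [0.0283 0.0301 0.0313]
-0.05 33 [0.0286 0.0301 0.0313]
-0.042 31 [0.0282 0.0302 0.0315]
-0.034 33 [0.0282 0.0298 0.0321]
-0.026 139 [0.0297 0.102  0.1188]
-0.018 143 [0.0292 0.1218 0.1358]
-0.01 37 [0.0291 0.03   0.113 ]
-0.002 57 [0.0286 0.0322 0.1335]
0.006 51 [0.0282 0.0311 0.1274]
0.014 54 [0.0294 0.1127 0.1302]
0.022 25 [0.0287 0.0823 0.1235]
0.03 2 [0.0281 0.0284 0.0288]
```

View pics/m13.png

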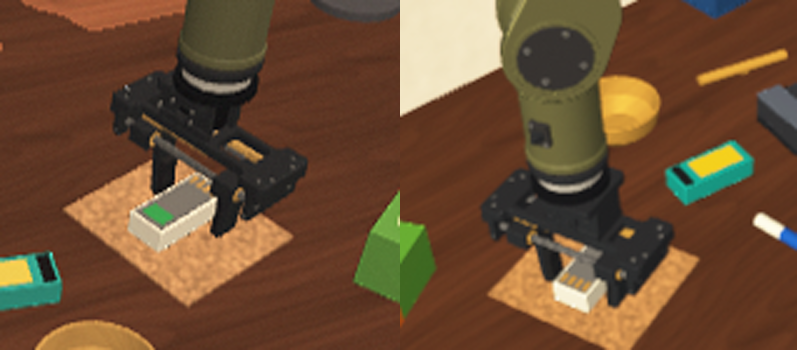

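View pics/w13.png

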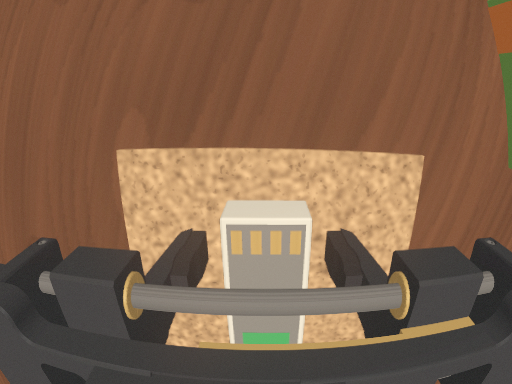

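Flat, terminals up, fingers clear of the sides. I'll open fully, retreat upward, and check.

Call:
carry_out:
  linear:
    - [0, 0, 0.005]
    - [0, 0, 0.015]
    - [0, 0, 0.035]
    - [0, 0, 0.06]
    - [0, 0, 0.09]
    - [0, 0, 0.12]
    - [0, 0, 0.14]
    - [0, 0, 0.14]
  roll: [0, 0, 0, 0, 0, 0, 0, 0]
  gripper: 0.9

```text
clock: 20.6
tool_pos: [0.5523, 0.2081, 0.169]
eef_rot: [0.586, 0.81, 0.002, -0.0]
contact_force: [-0.8, -0.0, 0.2]
opening: 0.899
```

```bash
python3 - <<'E'
from h import *
np.set_printoptions(precision=4,suppress=True)
state(); a,b=both('m14.png')
for s in (a,b):
    P=cloud(s); d=P[...,:2]-M; m=(np.hypot(d[...,0],d[...,1])<.075)&(P[...,2]>.024)&(P[...,2]<.036)&(s['range_z']>0)
    Q=P[m]; r=cv2.minAreaRect((Q[:,:2]*1000).astype(np.float32)); c=np.linalg.lstsq(np.c_[Q[:,:2]-Q[:,:2].mean(0),np.ones(len(Q))],Q[:,2],rcond=None)[0]
    print(r,'slope',c[:2],'z',c[2],'off',np.array(r[0])/1000-M)
E
```

```text
clk 20.6 pos [0.5523 0.2081 0.169 ] yaw 1.8899 u [-0.314  0.95 ] TCP-M in uv 0.0228 -0.0015 F [-0.8 -0.   0.2] op 0.899
((556.5048217773438, 185.6217041015625), (43.38606262207031, 98.13993072509766), 17.949621200561523) slope [-0.0197 -0.0015] z 0.029447737214828133 off [-0.0015 -0.0004]
((553.87744140625, 186.99520874023438), (45.00200653076172, 99.28504943847656), 19.284801483154297) slope [0.0216 0.0036] z 0.029336633332228274 off [-0.0041  0.001 ]
```

View pics/m14.png

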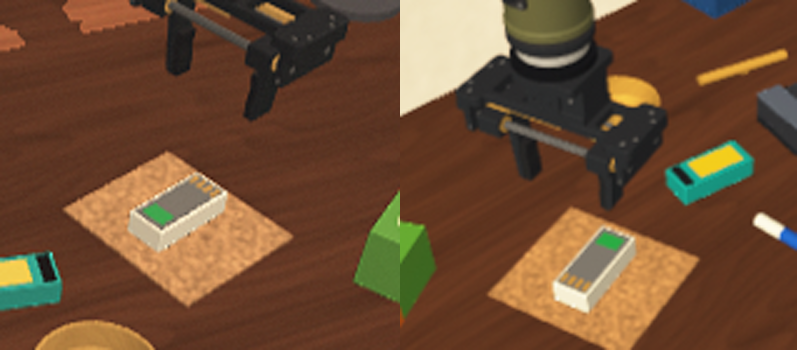

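Flat, centred to within a few millimetres, and the gripper is clear. Handing in.

```bash
python3 -c "
from plant import *
print(finish_job())"
```

```text
the job is handed in; nothing more can be done
None
```

The driver now lies terminal side up in the middle of the cork mat, and I handed the job in at about 20.6 s. `finish_job` gives no verdict, so these are my own measurements.

**How it went:**
1. I pinched the free end by its sides and raised it to about 5.7–6° (0.1 rad) with the tail still under the lip.
2. I drew it back over the stop and lifted it clear, and it came out with only small forces on the wrist.
3. Over the mat I swivelled it in a light grip onto its tail, then tipped it over its label-side edge and lowered it until it lay flat.
4. The first attempt to tip it slid along the mat instead of turning. I moved it back, pressed it down slightly and repeated, and that worked.

**Last checks:**
- **Position:** the centre is about 1.5 mm (scene camera) and 4 mm (side camera) from the mat centre.
- **Lie:** the top face is at 29.4 mm against an expected 29 mm, and the terminals are visible on top.
- **Tilt:** the two cameras gave slopes of about 0.02 rad with opposite signs, so I read that as calibration error and the driver as flat.
- **Robot:** the gripper is open and about 14 cm above the place where it let go.
- **Bystanders:** I saw no sign of any being disturbed, but I did not measure their positions again at the end.

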